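Park the index plunger of the rotor index table

TASK

The fan rotor on the round index table has to be free to turn. Pull up the sprung plunger of that round table by its black bar handle, twist it about 60 degrees either way so its cross pin drops into the rest notch and the plunger stays up by itself, then let go. Leave the plunger of the straight slide stop down.

Things in the scene. Friction and masses are not known exactly. Their poses are not given: they have to be found in the camera images.
- index_grip (a point): Middle of the black bar handle on the round index table's plunger, on a bracket at the near edge of a 140 mm disc with a white finned rotor. Bar 56 mm long (x), 14 wide (y), 26 high (+-13 about this point), 123 mm above the work surface when down; z up along the stem. Frame rises and turns with it. Sleeve under it: 36 mm wide, top 31 mm below this point. Rest of the fixture is lower than 95 mm.
- index_lift (a joint): Rise in m of the index table's plunger: 0 = nose in the disc (start), 0.024 = upper stop. A spring presses it down: 5 N at 0, 10 N at 0.020, plus about 1.2 N weight. Its cross pin clears the sleeve's top edge at 0.015. In a rest notch it stays at about 0.010; left on the edge it stands at 0.015, not parked.
- index_twist (a joint): Turn in rad of that plunger about its upright stem: 0 at the start, positive counter-clockwise from above. Below 0.015 lift the pin is held in its deep slot (some 0.1 play). Pulled higher, it turns freely to end stops at +-1.22; the pin drops into a rest notch anywhere from 0.85 to 1.22, either way. Aim for 1.05.
- stop_lift (a joint): Rise in m of the other plunger, on the straight slide stop (240 x 110 mm plywood base, aluminium rail, square 75 x 70 mm carriage, no disc). Handle, sleeve and height are the same as on the round table. 0 = down; leave it down.

How it is judged:
By the outcome, as a careful person would: the job done as asked, in the order asked, and still so for the second after the job is handed in, with the robot touching nothing.
It also fails if it takes over 32 s, if anything falls off the work surface, if the arm or the gripper's body presses on something with over 40 N, if the wrist force passes 120 N, or if a joint passes its speed limit or range.

ROBOT

A 6-joint arm with a two-finger parallel gripper is mounted at the origin on the work surface. World frame = base frame: x ahead of the robot, y to its left, z up, the work surface at z = 0. Lengths are in m, angles in rad, forces in N, time in s.
With the tool pointing down it reaches from about 0.375 to 0.9 m from the base axis. Payload 3.1 kg.
Tool frame: the origin (TCP) lies at the very end of the fingers, on their centre line; the grasp point (between the pads) lies 19 mm behind it (grip_depth is the distance from the TCP to the grasp point, in m); z points along the fingers, y is the line along which they close (so a half turn about z gives the same grasp; the last joint's range is limited). The gripper opens to 85 mm and grips with 20 to 120 N. Pads are 22 mm wide; open, the fingers measure 114 mm over their backs; the gripper's body (76 mm by 85 mm) begins 54 mm behind the grasp point. The pads swing forward as they close: fully open they stand 13 mm farther back than shut.
Start: joints at [0.927, 0.527, 1.433, -0, 1.181, -0.178], TCP at [0.28, 0.559, 0.231] pointing down, gripper open.
Joint ranges: [-3.08, 3.08], [-0.75, 2.2], [0.22, 2.44], [-1.43, 4.57], [0, 2.65], [-2.85, 2.85]. Speed limits (rad/s): [2.79, 2.79, 3.14, 3.14, 3.14, 3.14].

INTERFACE

Orientations are given as a unit quaternion [x, y, z, w].
In Python, from station import * gives the robot as it stands.
- The arm moves only by the tool apply_moves, never from a script. Its argument "plan" is a list of rows, each a list of 7 numbers: the shift along the tool's x, y, z in m, then the turn, a rotation vector about the tool's x, y, z in rad, then the gripper command: -1 is fully open, 1 is shut, values between are in proportion. In form: [[dx, dy, dz, wx, wy, wz, jaw], ...]. A call has 1 to 8 rows; each row shifts and turns the commanded pose from where the row before left it, along the tool's axes as they then stand; what a row does not reach is not made up. A row lasts 1/8 s, in which the tool goes at most 62.5 mm and 10.7 degrees, less where a joint would pass 70% of its speed; a pose out of reach is approached as far as the arm can. A call is refused whole if a number of a shift passes 0.0625 or a number of a turn 0.188, either way. A call with a gripper value outside its range is refused whole. The fingers move at their own pace and stop on an object; "force" is the grip in N (left out, the last holds). Time passes only in rows, so rows that do not move let the fingers close. It gives the time, the measured TCP pose, the force, the opening and the grip force at its end, in the units of the state.
- sense(): the state, without advancing time (a new reading comes with each control period).
- snapshot(name): name is "scene" or "top"; returns the picture (480x640x3 uint8, red, green, blue); there is no depth.
- calibration(name): a dict with "camera_matrix" (3x3 intrinsics, pixels), "k1" (the pictures are not rectified: a ray, as slopes to the right and down, at radius r is drawn at 1 + k1 r^2 times it, then the intrinsics apply), "R" (3x3) and "t" (3): a world point X has camera coordinates R X + t. Camera axes: x right, y down, z forward; pixel columns grow to the right and rows downward; lengths in m; the calibration is good to about 2 mm. A picture is of the moment at which its call begins. calibration takes no time and is no camera call.
- sign_off(): hands the job in; it is judged then, once.
The state is a dict: "t": time; "q": joint angles; "qd": joint speeds; "tau": joint torques, N m; "tcp_pos": TCP position; "tool_rot": TCP orientation; "force": force on the tool from outside, world axes, zero at the start; "ft_torque": the same for the moment, N m; "finger_gap": opening from 0.0 (shut) to 1.0 (fully open); "gripper_force": force on a finger pad.
Only numpy, scipy, OpenCV 4.12 (cv2) and the standard library are available. Lean on these libraries where they do the work, as an engineer would, in place of code of your own. Each camera call takes 0.05 s, during which the arm holds its last target. There are 200 camera calls.

## Working session

There is one attempt and no reset: what is moved stays moved. The work goes in short steps, Python scripts to look and compute and a tool call to move; the robot and the scene stay as the last step left them, time stands still between calls to the robot, and variables do not carry over. Pictures are saved under pics/ and viewed, at most 10 in all, crops included, and the job is handed in when it is done.

Besides the shell and the picture viewer there is one more tool, called after "Emit:" as name([rows], argument=value, ...), one row to a line, values as JSON. apply_moves: Moves the arm, as the interface text tells. Its arguments: {"type":"object","properties":{"plan":{"type":"array"},"force":{"type":"number"}},"required":["plan"]}

```bash
mkdir -p pics; cat > h.py <<'E'
from station import *
import numpy as np, cv2
def ray(name,u,v):
    c=calibration(name);K=np.array(c["camera_matrix"]);R=np.array(c["R"]);t=np.array(c["t"])
    p=cv2.undistortPoints(np.array([[[u,v]]],float),K,np.array([c["k1"],0,0,0,0.]))[0,0]
    return -R.T@t, R.T@np.array([p[0],p[1],1.])
def onz(name,u,v,z):
    o,d=ray(name,u,v); return o+d*(z-o[2])/d[2]
def proj(name,X):
    c=calibration(name);R=np.array(c["R"]);
    return cv2.projectPoints(np.array([X],float),cv2.Rodrigues(R)[0],np.array(c["t"],float),np.array(c["camera_matrix"],float),np.array([c["k1"],0,0,0,0.]))[0].ravel()
E
python3 - <<'E'
from h import *
for n in("scene","top"):
    cv2.imwrite(f"pics/{n}0.png",snapshot(n)[:,:,::-1]); print(n,calibration(n))
print(sense())
E
```

```text
scene {'camera_matrix': array([[500.53748188,   0.        , 318.97134523],
       [  0.        , 500.53748188, 242.15600896],
       [  0.        ,   0.        ,   1.        ]]), 'k1': -0.024032424292764462, 'R': array([[-0.04175181,  0.99902481, -0.01436019],
       [ 0.51175676,  0.00903899, -0.85908284],
       [-0.85811527, -0.04321719, -0.51163509]]), 't': array([ 0.02048896, -0.16200329,  1.19693046])}
top {'camera_matrix': array([[617.31977251,   0.        , 325.80507733],
       [  0.        , 617.31977251, 234.63748483],
       [  0.        ,   0.        ,   1.        ]]), 'k1': 0.0393472360607866, 'R': array([[ 0.02413938, -0.99969504, -0.00520705],
       [-0.98813815, -0.02306951, -0.15182491],
       [ 0.15165849,  0.00881025, -0.98839369]]), 't': array([0.00360495, 0.5358084 , 1.0200171 ])}
{'t': 0.1, 'q': array([ 9.27515936e-01,  5.28370701e-01,  1.43377564e+00,  1.53750649e-05,
        1.18142464e+00, -1.78461692e-01]), 'qd': array([-0.00188086, -0.00328257, -0.00107076,  0.00118853, -0.00122234,
        0.00026252]), 'tau': array([-3.00928502e-05, -4.43309784e+01, -1.78584784e+01, -1.68075630e-04,
        3.86141488e-03, -3.66626443e-05]), 'tcp_pos': array([0.27971536, 0.55818686, 0.23043256]), 'tool_rot': array([ 2.30325496e-01,  9.73113142e-01, -9.03997035e-04, -4.01596445e-04]), 'force': array([-0.17867925, -0.55472717, -0.20196754]), 'ft_torque': array([ 0.00580049, -0.02942783,  0.05666324]), 'gripper_force': 0.0, 'finger_gap': 0.9968833686428811}
```

View pics/scene0.png

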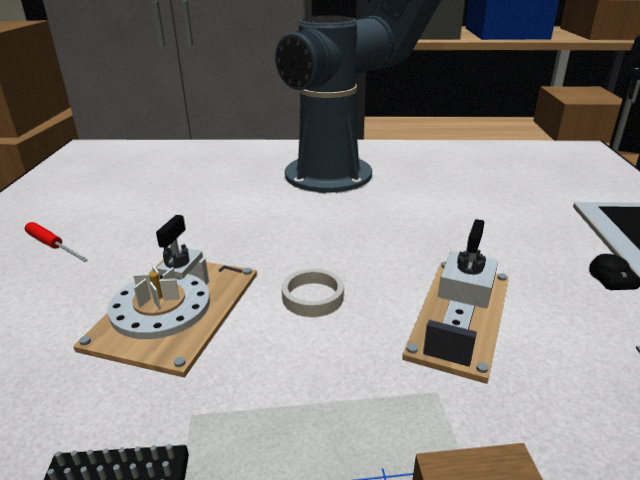

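View pics/top0.png

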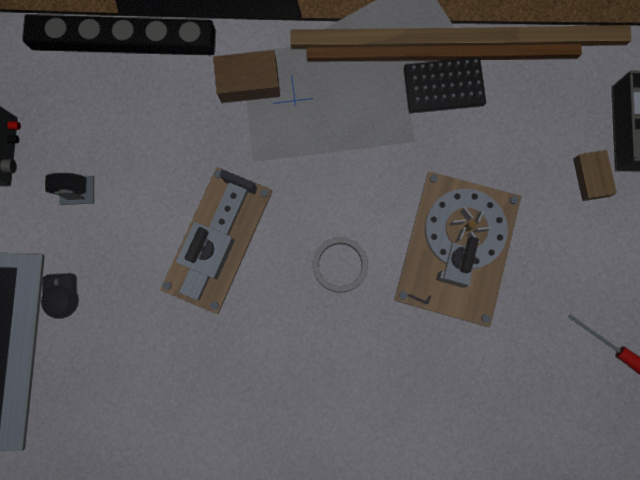

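The round table is at left in the scene view, with its bar at about (171,231), and at right in the top view, with its bar at about (470,254). The slide stop is the other fixture. Next I'll segment the bar in both views.

```bash
python3 - <<'E'
from h import *
a=cv2.imread("pics/top0.png")[225:295,425:505]; b=cv2.imread("pics/scene0.png")[200:270,140:220]
cv2.imwrite("pics/crop1.png",np.hstack([cv2.resize(x,None,fx=5,fy=5,interpolation=cv2.INTER_CUBIC) for x in(np.clip(a*1.8,0,255).astype(np.uint8),np.clip(b*1.8,0,255).astype(np.uint8))]))
for n,im,off in(("top",a,(425,225)),("scene",b,(140,200))):
  for th in (20,25,30,40):
    m=(im.max(2)<th).astype(np.uint8)
    for c in cv2.findContours(m,cv2.RETR_EXTERNAL,cv2.CHAIN_APPROX_NONE,offset=off)[0]:
      if cv2.contourArea(c)>40: print(n,th,cv2.contourArea(c),cv2.minAreaRect(c))
E
```

```text
top 40 357.0 ((469.0, 254.5), (35.0, 18.0), 90.0)
scene 20 378.0 ((170.86000061035156, 231.48001098632812), (17.399995803833008, 35.19999694824219), 53.13010025024414)
scene 25 489.5 ((170.5706024169922, 231.08236694335938), (17.788297653198242, 35.685062408447266), 49.398704528808594)
scene 30 77.5 ((181.29998779296875, 259.4000244140625), (11.700427055358887, 14.862703323364258), 71.56504821777344)
scene 30 499.5 ((170.5706024169922, 231.08236694335938), (17.788297653198242, 35.685062408447266), 49.398704528808594)
scene 40 122.5 ((180.2973175048828, 258.7837829589844), (14.79590892791748, 15.124707221984863), 80.53767395019531)
scene 40 570.0 ((167.65664672851562, 238.7670440673828), (25.066007614135742, 51.597412109375), 17.969139099121094)
```

View pics/crop1.png

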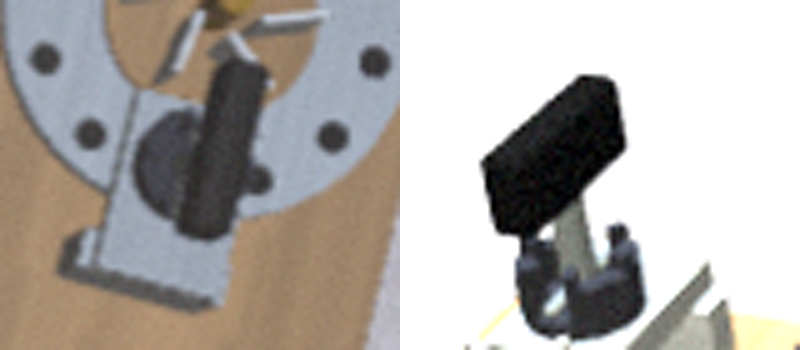

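```bash
python3 - <<'E'
from h import *
from scipy.spatial.transform import Rotation as Ro
for uvt in ((469.2,254.8),):
  c1=onz("top",*uvt,.123); c2=onz("scene",170.8,231.1,.123); print(c1,c2)
  o1,d1=ray("top",*uvt);o2,d2=ray("scene",170.8,231.1)
  s=np.linalg.lstsq(np.c_[d1,-d2],o2-o1,rcond=None)[0];print(o1+s[0]*d1,o2+s[1]*d2)
# axis from top-view edges; scene bottom & top edge
def dirn(n,a,b,z):
  v=onz(n,*b,z)-onz(n,*a,z); return np.degrees(np.arctan2(v[1],v[0])),np.linalg.norm(v[:2])
T=lambda x,y:(425+x/5-.4,225+y/5-.4); S=lambda x,y:(140+(x-400)/5-.4,200+y/5-.4)
print(dirn("top",T(178,228),T(215,70),.123),dirn("top",T(230,230),T(268,75),.136))
print(dirn("scene",S(520,233),S(627,145),.110),dirn("scene",S(483,163),S(587,75),.136))
im=cv2.imread("pics/top0.png");
for h in ("top",):
  # base plate edge direction for check: bolts
  B=[onz("top",*p,.02) for p in((432,178),(516,199),(486,318),(403,296))]
  print([np.round(b[:2],3) for b in B],[np.degrees(np.arctan2(*(B[j]-B[i])[[1,0]])) for i,j in((0,1),(1,2),(3,2),(0,3))])
st=sense();print(Ro.from_quat(st["tool_rot"]).as_matrix().round(3))
E
```

```text
[ 0.49619971 -0.21038218  0.123     ] [ 0.49572728 -0.21115057  0.123     ]
[ 0.49617581 -0.21033943  0.12319007] [ 0.49632006 -0.21091557  0.12333777]
(np.float64(-13.505343063406892), np.float64(0.05172255896109464)) (np.float64(-14.217284382681985), np.float64(0.05019107688665935))
(np.float64(161.96934339789325), np.float64(0.05390785104718703)) (np.float64(165.0404311251246), np.float64(0.054299606889864044))
[array([ 0.645, -0.169]), array([ 0.61 , -0.316]), array([ 0.401, -0.261]), array([ 0.435, -0.119])] [np.float64(-103.31008708633505), np.float64(165.08080107008115), np.float64(-103.44575752627925), np.float64(166.53813782047996)]
[[-0.894  0.448 -0.001]
 [ 0.448  0.894 -0.002]
 [ 0.    -0.002 -1.   ]]
```

Emit:
apply_moves([
  [-0.038,-0.042,0,0,0,0,-1],
  [-0.038,-0.042,0,0,0,0,-1],
  [-0.038,-0.042,0,0,0,0,-1],
  [-0.038,-0.042,0,0,0,0,-1],
  [-0.038,-0.042,0,0,0,0,-1],
  [-0.038,-0.042,0,0,0,0,-1],
  [-0.038,-0.042,0,0,0,0,-1],
  [-0.038,-0.042,0,0,0,0,-1],
], force=60)

```text
t: 1.1
tcp_pos: [0.4014, 0.1203, 0.2313]
tool_rot: [0.23, 0.973, 0.0, 0.0]
force: [0.6, -0.0, 0.5]
finger_gap: 1.001
gripper_force: 0.0
```

Emit:
apply_moves([
  [-0.038,-0.042,0,0,0,0,-1],
  [-0.038,-0.042,0,0,0,0,-1],
  [-0.038,-0.042,0,0,0,0,-1],
  [-0.038,-0.042,0,0,0,0,-1],
  [-0.038,-0.042,0,0,0,-0.1,-1],
  [-0.038,-0.042,0,0,0,-0.1,-1],
  [0,0,0,0,0,0,-1],
])

```text
t: 1.98
tcp_pos: [0.4991, -0.208, 0.231]
tool_rot: [0.134, 0.991, -0.001, 0.001]
force: [-1.2, -0.6, -0.8]
finger_gap: 1.001
gripper_force: 0.0
```

```bash
cat > w.py <<'E'
from h import *
from scipy.spatial.transform import Rotation as Ro
import sys
st=sense();R=Ro.from_quat(st["tool_rot"]).as_matrix()
print(round(st["t"],2),"tcp",st["tcp_pos"].round(4),"yawY",np.degrees(np.arctan2(R[1,1],R[0,1])).round(2),"z",R[:,2].round(4),"F",st["force"].round(1),"M",st["ft_torque"].round(2),"gap",round(st["finger_gap"],3),"grip",round(st["gripper_force"],1),"q6",st["q"][5].round(2))
if len(sys.argv)>1: print("shift",(R.T@(np.array([.4962,-.2107,float(sys.argv[1])])-st["tcp_pos"])).round(4))
E
python3 w.py 0.106
```

```text
1.98 tcp [ 0.4991 -0.208   0.231 ] yawY 74.58 z [ 0.0021 -0.0021 -1.    ] F [-1.2 -0.6 -0.8] M [ 0.03 -0.   -0.03] gap 1.001 grip 0.0 q6 -1.9
shift [ 0.0024 -0.0032  0.125 ]
```

Emit:
apply_moves([
  [0.0024,-0.0032,0.03,0,0,-0.02,-1],
  [0,0,0.03,0,0,0,-1],
  [0,0,0.025,0,0,0,-1],
  [0,0,0.02,0,0,0,-1],
  [0,0,0.01,0,0,0,-1],
  [0,0,0.005,0,0,0,-1],
  [0,0,0,0,0,0,-1],
  [0,0,0,0,0,0,-1],
])

```text
t: 2.98
tcp_pos: [0.4947, -0.2063, 0.112]
tool_rot: [0.122, 0.993, -0.0, 0.001]
force: [-0.2, 0.1, -0.0]
finger_gap: 1.002
gripper_force: 0.0
```

```bash
python3 w.py 0.106; python3 - <<'E'
from h import *
a=snapshot("top")[200:310,400:540,::-1];b=snapshot("scene")[170:280,100:240,::-1]
cv2.imwrite("pics/c2.png",cv2.resize(np.hstack([a,b]),None,fx=2.8,fy=2.8,interpolation=cv2.INTER_CUBIC))
E
```

```text
2.98 tcp [ 0.4947 -0.2063  0.112 ] yawY 75.97 z [ 1.2e-03 -8.0e-04 -1.0e+00] F [-0.2  0.1 -0. ] M [-0.05  0.01  0.05] gap 1.002 grip 0.0 q6 -1.93
shift [-0.0025 -0.0039  0.006 ]
```

View pics/c2.png

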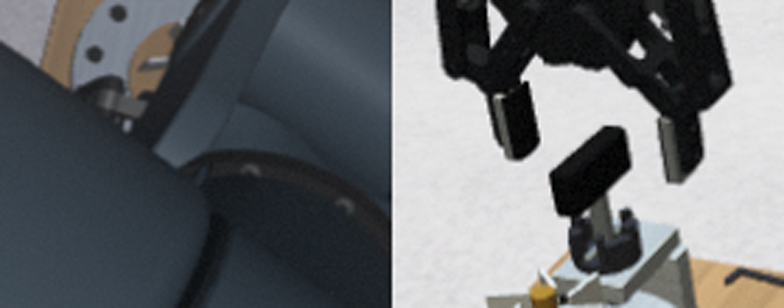

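The open fingers straddle the bar: in the right crop it sits near (590,170), with the pads at about (515,120) and (685,150). I'll correct the small offset and close.

Emit:
apply_moves([
  [-0.0025,-0.004,0.006,0,0,0,-1],
  [0,0,0,0,0,0,-1],
  [0,0,0,0,0,0,0],
  [0,0,0,0,0,0,0.3],
])

```text
t: 3.58
tcp_pos: [0.4957, -0.2105, 0.1053]
tool_rot: [0.122, 0.993, 0.0, -0.0]
force: [0.5, 0.6, -0.4]
finger_gap: 0.608
gripper_force: 0.0
```

```bash
python3 w.py 0.106
```

```text
3.58 tcp [ 0.4957 -0.2105  0.1053] yawY 75.97 z [-1.e-04  1.e-04 -1.e+00] F [ 0.5  0.6 -0.4] M [-0.    0.    0.02] gap 0.608 grip 0.0 q6 -1.94
shift [-0.0005 -0.0001 -0.0007]
```

Emit:
apply_moves([
  [0,0,0,0,0,0,1],
  [0,0,0,0,0,0,1],
  [0,0,0,0,0,0,1],
  [0,0,0,0,0,0,1],
  [0,0,0,0,0,0,1],
  [0,0,0,0,0,0,1],
], force=60)

```text
t: 4.32
tcp_pos: [0.4957, -0.2112, 0.1055]
tool_rot: [0.122, 0.993, -0.0, 0.0]
force: [-2.6, -4.6, 2.5]
finger_gap: 0.155
gripper_force: 59.7
```

```bash
python3 w.py 0.106
```

```text
4.33 tcp [ 0.4957 -0.2112  0.1055] yawY 75.99 z [-0.    -0.001 -1.   ] F [-2.6 -4.6  2.5] M [-0.58  0.46 -0.06] gap 0.155 grip 59.7 q6 -1.94
shift [-0.0004  0.0006 -0.0005]
```

Emit:
apply_moves([
  [0,-0.0007,-0.004,0,0,0,1],
  [0,0,-0.004,0,0,0,1],
  [0,0,-0.004,0,0,0,1],
  [0,0,-0.004,0,0,0,1],
  [0,0,-0.0035,0,0,0,1],
  [0,0,0,0,0,0,1],
  [0,0,0,0,0,0,1],
])

```text
t: 5.2
tcp_pos: [0.4956, -0.2112, 0.1247]
tool_rot: [0.122, 0.993, 0.0, 0.0]
force: [2.1, -4.7, -10.7]
finger_gap: 0.153
gripper_force: 58.4
```

```bash
python3 w.py 0.125;python3 - <<'E'
from h import *
b=snapshot("scene")[170:280,100:240,::-1]
cv2.imwrite("pics/c3.png",cv2.resize(b,None,fx=4,fy=4,interpolation=cv2.INTER_CUBIC))
E
```

```text
5.2 tcp [ 0.4956 -0.2112  0.1247] yawY 75.97 z [ 0.e+00  1.e-04 -1.e+00] F [  2.1  -4.7 -10.7] M [-0.64 -0.23  0.01] gap 0.153 grip 58.4 q6 -1.94
shift [-0.0004  0.0006 -0.0003]
```

View pics/c3.png

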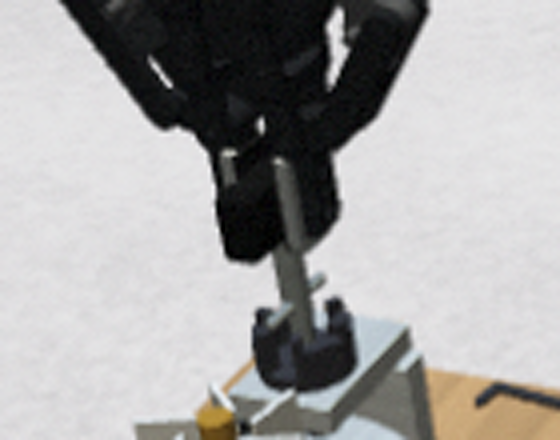

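The pin shows above the sleeve near (300,300), and the 10.7 N pull matches a lift of about 19 mm. Now I'll twist 1.05 rad clockwise.

Emit:
apply_moves([
  [0,0,0,0,0,0.15,1],
  [0,0,0,0,0,0.15,1],
  [0,0,0,0,0,0.15,1],
  [0,0,0,0,0,0.15,1],
  [0,0,0,0,0,0.15,1],
  [0,0,0,0,0,0.15,1],
  [0,0,0,0,0,0.15,1],
  [0,0,0,0,0,0,1],
])

```text
t: 6.25
tcp_pos: [0.4961, -0.2107, 0.1247]
tool_rot: [0.603, 0.798, 0.001, 0.0]
force: [4.3, -1.3, -9.9]
finger_gap: 0.15
gripper_force: 58.6
```

```bash
python3 w.py 0.125
```

```text
6.25 tcp [ 0.4961 -0.2107  0.1247] yawY 15.89 z [ 1.1e-03  8.0e-04 -1.0e+00] F [ 4.3 -1.3 -9.9] M [-0.12 -0.6  -0.02] gap 0.15 grip 58.6 q6 -0.89
shift [-0.      0.0001 -0.0003]
```

Emit:
apply_moves([
  [0,0,0.003,0,0,0,1],
  [0,0,0.003,0,0,0,1],
  [0,0,0.0025,0,0,0,1],
  [0,0,0,0,0,0,1],
  [0,0,0,0,0,0,1],
])

```text
t: 6.88
tcp_pos: [0.4961, -0.2107, 0.1163]
tool_rot: [0.603, 0.798, 0.001, 0.0]
force: [4.0, 1.7, -8.6]
finger_gap: 0.151
gripper_force: 58.9
```

```bash
python3 w.py 0.1155;python3 - <<'E'
from h import *
b=snapshot("scene")[170:280,100:240,::-1]
cv2.imwrite("pics/c4.png",cv2.resize(b,None,fx=4,fy=4,interpolation=cv2.INTER_CUBIC))
E
```

```text
6.88 tcp [ 0.4961 -0.2107  0.1163] yawY 15.83 z [ 1.e-03  8.e-04 -1.e+00] F [ 4.   1.7 -8.6] M [ 0.16 -0.89  0.03] gap 0.151 grip 58.9 q6 -0.89
shift [0.     0.0001 0.0008]
```

View pics/c4.png

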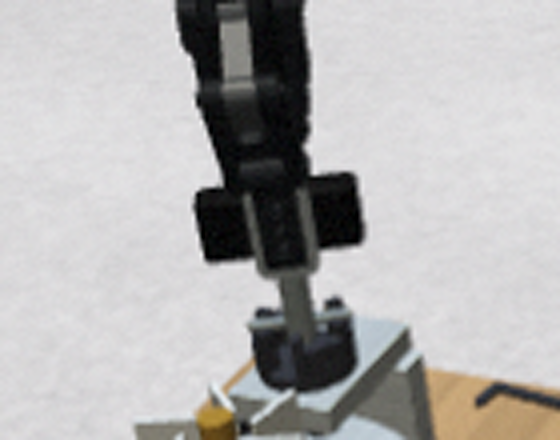

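The bar has turned with the gripper (centre about (280,215)), and the pin lies in the sleeve's upper notch near (300,320), below the 15 mm edge. I'll ease it down the last millimetre and open.

Emit:
apply_moves([
  [0,0,0.001,0,0,0,1],
  [0,0,0,0,0,0,1],
  [0,0,0,0,0,0,0.4],
  [0,0,0,0,0,0,0],
  [0,0,0,0,0,0,-1],
  [0,0,0,0,0,0,-1],
  [0,0,0,0,0,0,-1],
  [0,0,0,0,0,0,-1],
])

```text
t: 7.92
tcp_pos: [0.4956, -0.2113, 0.1153]
tool_rot: [0.603, 0.798, -0.0, -0.0]
force: [-0.9, 0.6, -0.5]
finger_gap: 0.997
gripper_force: 0.0
```

```bash
python3 w.py 0.1155
```

```text
7.92 tcp [ 0.4956 -0.2113  0.1153] yawY 15.82 z [-1.e-04  0.e+00 -1.e+00] F [-0.9  0.6 -0.5] M [-0.    0.01  0.  ] gap 0.997 grip 0.0 q6 -0.89
shift [ 0.0004  0.0008 -0.0002]
```

Emit:
apply_moves([
  [0,0,-0.02,0,0,0,-1],
  [0,0,-0.03,0,0,0,-1],
  [0,0,-0.04,0,0,0,-1],
  [0,0,-0.04,0,0,0,-1],
  [0,0,-0.02,0,0,0,-1],
  [0,0,0,0,0,0,-1],
  [0,0,0,0,0,0,-1],
])

```text
t: 8.8
tcp_pos: [0.4949, -0.2108, 0.2642]
tool_rot: [0.603, 0.798, -0.0, -0.001]
force: [-0.3, -0.5, -0.5]
finger_gap: 1.003
gripper_force: 0.0
```

```bash
python3 w.py; python3 - <<'E'
from h import *
im=snapshot("scene")[:,:,::-1]
b=im[170:280,100:240]; c=im[205:315,400:540]
cv2.imwrite("pics/c5.png",cv2.resize(np.hstack([b,c]),None,fx=2.8,fy=2.8,interpolation=cv2.INTER_CUBIC))
a=im[200:270,140:220]
for cc in cv2.findContours((a.max(2)<25).astype(np.uint8),cv2.RETR_EXTERNAL,cv2.CHAIN_APPROX_NONE,offset=(140,200))[0]:
  if cv2.contourArea(cc)>40: print(cv2.contourArea(cc),cv2.minAreaRect(cc))
for L in (0,.01,.015): print(L,proj("scene",[.4962,-.2107,.123+L]))
E
```

```text
8.8 tcp [ 0.4949 -0.2108  0.2642] yawY 15.81 z [-0.0018  0.0012 -1.    ] F [-0.3 -0.5 -0.5] M [-0.04  0.04  0.08] gap 1.003 grip 0.0 q6 -0.89
618.0 ((169.33615112304688, 224.6074981689453), (17.759870529174805, 40.01812744140625), 83.2901611328125)
0 [171.01093011 231.26466442]
0.01 [169.85470569 225.16232845]
0.015 [169.27080991 222.07845098]
```

View pics/c5.png

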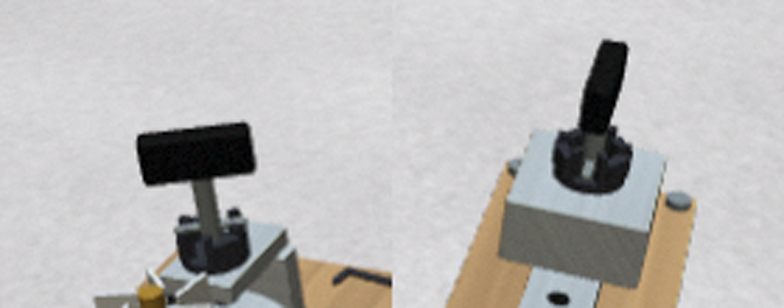

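With the gripper clear, the bar stays turned and raised. Its centre at pixel (169.3,224.6) corresponds to a lift of about 10–11 mm, so it is parked in the notch. In the right crop the slide stop's bar near (605,85) is still down.

```bash
python3 -c "
from station import *
print(sign_off())"
```

```text
the job is handed in; nothing more can be done
None
```

The round table's plunger is pulled up, twisted about 60° clockwise and parked in its rest notch at roughly 10–11 mm lift; the gripper has let go, the slide stop's plunger is still down, and the job was handed in at about 9 s.

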